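# Load the spatula into the weighing caddy and hold the caddy up level

### The job

Get the weighing caddy ready to be carried: pick the palette-knife spatula off the worktop by its black handle and slide its blade, lying flat, through the flared mouth of the caddy's slot until the tip comes out at the far end, then let go of it. Then take the caddy by the bar of its carrying handle, lift it at least 10 cm clear of the worktop without tipping it, and finish while holding it there, steady and level, with the spatula still in the slot and both vials still in their sockets. Leave the marker, the label roll and the beaker where they are.

Things in the scene. Friction and masses are not known exactly. Their poses are not given: they have to be found in the camera images.
- caddy: Loose grey plastic caddy, 0.55 kg (may vary), on the worktop; slides at a push of a few N. Origin: centre of its underside, z up. Foot plate 130 (x) x 110 (y) x 8 mm; on its middle a block 44 (x) x 80 (y), top at z = 58, with a flat slot right through it along y. Sockets (inner diameter 26, rim at z = 32) at x = -44 and +44, y = 0, each holding a vial.
- slot_mouth (a point): Middle of the slot where it enters the block: caddy point (0, -40, 45) mm. Slot 26 wide (x), 7 high (z = 41.5 to 48.5), straight along y. This end has four flared lips reaching out to about y = -50; the blade goes in here, travelling along caddy +y.
- slot_far (a point): Middle of the slot's plain far end, where the blade tip comes out: caddy point (0, 40, 45) mm.
- caddy_bar (a point): Centre of the carrying bar, caddy point (0, 0, 108) mm, about above the centre of mass. Steel bar along caddy y, 16 wide (x), 16 high (z = 100 to 116), 70 long, on two posts at y = -25 and +25 that stand on the block; free space between bar and block.
- spatula: Palette knife, 194 mm long, 55 g, lying nearly flat (tip on the worktop, some 2 degrees down). Origin: mid-length, on the underside; y towards the blade tip, z up. Black handle y = -97 to -8, 18 wide (x), 13 high (z = 0 to 13). Thin flat steel blade 20 wide from the handle to y = +97, at z = 3 to 5.
- spatula_tip (a point): Tip of the blade: spatula point (0, 97, 4) mm. The handle does not fit the slot: it stops the tool when the tip stands about 25 mm out of the far end.
- vial_0: Small clear vial with white cap, 22 mm diameter, 52 mm high, 20 g, loose, standing in the caddy's socket at x = -44. Origin: centre of its underside, at caddy z = 8 mm.
- vial_1: The same, in the socket at x = +44.
- marker: Marker pen, 133 mm long, 12 wide, 13 high, lying on the worktop along its own y, beside the spatula. Origin: middle of its underside. Leave alone.
- label_roll: White roll of labels, 60 mm diameter, 22 mm high, lying flat. Origin: centre of its underside. Leave alone.
- beaker: Clear beaker, 73 mm wide, 98 mm high, standing to the right. Origin: centre of its underside. Leave alone.
Not all that is in view belongs to the job. Of the things that look like the caddy, the larger one is meant.

How it is judged:
On the way, in this order (a step that is already met when the one before it is completed fails the run):
1. the spatula's blade is through the slot, its tip out at the far end, and the fingers have let go of it, the caddy still on the worktop (y of spatula_tip in the frame of caddy between 0.04 and 0.075 m and x of spatula_tip in the frame of caddy between -0.016 and 0.016 m and z of spatula_tip in the frame of caddy between 0.036 and 0.056 m and angle between the y axis of spatula and the y axis of caddy, either way round below 0.2 rad and contact force between the fingers and spatula below 0.1 N and height (world z) of caddy below 0.01 m), for 0.2 s.
2. the caddy is held in the air by its handle, level, with the spatula in it (height (world z) of caddy above 0.085 m and angle between caddy's own z axis and vertical below 0.14 rad and contact force between the fingers and caddy above 1 N and contact force between the fingers and spatula below 0.3 N and y of spatula_tip in the frame of caddy between 0.04 and 0.075 m and x of spatula_tip in the frame of caddy between -0.016 and 0.016 m and z of spatula_tip in the frame of caddy between 0.036 and 0.056 m and angle between the y axis of spatula and the y axis of caddy, either way round below 0.2 rad), for 0.3 s.
At the end, for the whole second after the job is handed in: Fingers hold the caddy, not the spatula; underside 85 mm or more above the worktop, tilt under 0.14 rad, under 30 mm/s and 0.2 rad/s; blade in the slot with its tip past the far end of the block (caddy y over 40 mm); both vials in their sockets (all of step 2 and x of vial_0 in the frame of caddy between -0.052 and -0.036 m and y of vial_0 in the frame of caddy between -0.008 and 0.008 m and z of each of vial_0, vial_1 in the frame of caddy below 0.018 m and x of vial_1 in the frame of caddy between 0.036 and 0.052 m and y of vial_1 in the frame of caddy between -0.008 and 0.008 m and linear speed of caddy below 0.03 m/s and angular speed of caddy below 0.2 rad/s); the arm keeps its last pose, push and grip.
It fails at once if the caddy is tipped more than 0.35 rad (20 degrees) (angle between caddy's own z axis and vertical above 0.35 rad).
It fails at once if a vial comes out of its socket (z of any of vial_0, vial_1 in the frame of caddy above 0.035 m).
It fails at once if the marker, label roll or beaker is moved more than 30 mm (distance of any of marker, label_roll, beaker from where it was at the start of the episode above 0.03 m).
It also fails if it takes over 58 s, if anything falls off the work surface, if the arm or the gripper's body presses on something with over 40 N, if the wrist force passes 120 N, or if a joint passes its speed limit or range.

### The arm

A 6-joint arm with a two-finger parallel gripper is mounted at the origin on a cart in front of the work surface, level with it; the furniture and walls round the work are solid. World frame = base frame: x ahead of the robot, y to its left, z up, the work surface at z = 0. Lengths are in m, angles in rad, forces in N, time in s.
With the tool pointing down it reaches from about 0.35 to 0.8 m from the base axis. Payload 7.3 kg.
Tool frame: the origin (TCP) lies between the finger pads; the fingertips stand 25 mm ahead of it and the grasp point (between the pads) lies 6 mm ahead of it (r.tip_extent is the distance from the TCP to the fingertips, in m); z points along the fingers, y is the direction in which the jaws open and shut (so a half turn about z gives the same grasp; the last joint's range is limited). The gripper opens to 85 mm and grips with 20 to 120 N. Pads are 22 mm wide; open, the fingers measure 114 mm over their backs; the gripper's body (76 mm by 85 mm) begins 54 mm behind the grasp point. The pads swing forward as they close: fully open they stand 13 mm farther back than shut.
Start: joints at [1.024, 0.342, 1.524, -0, 1.275, -0.146], TCP at [0.205, 0.483, 0.256] pointing down, gripper open.
Joint ranges: [-2.53, 2.53], [-0.77, 2.02], [0.04, 2.7], [-1, 4.14], [0.28, 2.66], [-3.11, 3.11]. Speed limits (rad/s): [2.57, 2.57, 3.14, 3.14, 3.14, 3.14].

### API

Orientations are given as a unit quaternion [x, y, z, w].
In Python, from workcell import r, command_gripper, optics gives the robot as it stands. The module is installed in compiled form; this text tells all that it offers. Calls block until the motion is done:
- r.reach(position, orientation): joint-space move of the TCP to a pose.
- r.move_straight(position, orientation=None, speed=0.15, max_force=None): straight line of the TCP; orientation=None keeps the orientation; speed is the mean speed in m/s. With max_force (N) it stops when the force on the tool has changed by that much, and returns True; else False.
- r.movej(angles): joint-space move.
- command_gripper(opening, force=None): finger opening in m; force is the grip in N (None keeps the last); returns when the fingers have stopped.
- r.hold(seconds).
- r.solve_ik(position, orientation): joint angles nearest the present ones, or None.
- r.read_state(): the state.
- optics.get_image(name): name is "scene" or "top"; returns (picture, depth): 480x640x3 uint8, red, green, blue; 480x640 float32, m along the optical axis (not along the pixel's ray), 0 where there is no reading.
- optics.camera_model(name): a dict with "K" (3x3 intrinsics, pixels), "R" (3x3) and "t" (3): a world point X has camera coordinates R X + t. Camera axes: x right, y down, z forward; pixel columns grow to the right and rows downward; lengths in m; the calibration is good to about 2 mm. A picture is of the moment at which its call begins. camera_model takes no time and is no camera call.
A pose or a line that the arm cannot do raises r.PlanningError and nothing moves.
- r.finish_job(): hands the job in, once; it reports no verdict.
The state is a dict: "time_s": time; "joint_positions": joint angles; "dq": joint speeds; "tau": joint torques, N m; "eef_pos": TCP position; "eef_rot": TCP orientation; "contact_force": force on the tool from outside, world axes, zero at the start; "torque": the same for the moment, N m; "grip_width": finger opening in m.
Only numpy, scipy, OpenCV 4.12 (cv2) and the standard library are available. Lean on these libraries where they do the work, as an engineer would, in place of code of your own. Each camera call takes 0.05 s, during which the arm holds its last target.

## Working session

There is one attempt and no reset: what is moved stays moved. The work goes in short steps, each a Python script; the robot and the scene stay as the last script left them, time stands still between calls to the robot, and variables do not carry over. Pictures are saved under pics/ and viewed, and the job is handed in when it is done.

```bash
mkdir -p pics; python3 - <<'E'
from workcell import r, command_gripper, optics
import cv2,numpy as np
for n in("scene","top"):
    im,d=optics.get_image(n); cv2.imwrite(f"pics/{n}0.png",im[:,:,::-1]); np.save(f"pics/{n}0.npy",d)
    m=optics.camera_model(n); print(n,m["K"],m["R"],m["t"])
print(r.read_state(), r.tip_extent)
E
```

```text
scene [[551.04280556   0.         315.58622233]
 [  0.         551.04280556 236.79055425]
 [  0.           0.           1.        ]] [[ 0.8220962  -0.56893494  0.02169949]
 [-0.23129305 -0.36855318 -0.9003733 ]
 [ 0.52025125  0.73517453 -0.43457687]] [-0.39576263  0.18651984  1.21182897]
top [[552.87526812   0.         325.28474714]
 [  0.         552.87526812 241.62436137]
 [  0.           0.           1.        ]] [[-0.02827799 -0.99931306 -0.02395334]
 [-0.99108281  0.03115051 -0.12955501]
 [ 0.13021217  0.02007619 -0.99128287]] [0.01132287 0.48713361 1.14699806]
{'time_s': 0.1, 'joint_positions': array([ 1.02400547e+00,  3.42666324e-01,  1.52491425e+00,  8.27801270e-06,
        1.27543597e+00, -1.46036669e-01]), 'dq': array([ 0.00014691, -0.00192445, -0.00132467, -0.00141463, -0.00111129,
       -0.00196514]), 'tau': array([ 1.64472138e-03, -4.34448338e+01, -2.46490842e+01, -1.72025698e-04,
        4.58836250e-03,  3.62309368e-05]), 'eef_pos': array([0.20463129, 0.48312043, 0.25569108]), 'eef_rot': array([ 1.99040026e-01,  9.79991103e-01, -6.68311974e-04, -2.45449318e-04]), 'contact_force': array([-1.57797522,  0.31735148, -0.21633002]), 'torque': array([ 0.01227249, -0.01811838, -0.00197106]), 'grip_width': 0.08540397694832885} 0.025
```

View pics/scene0.png

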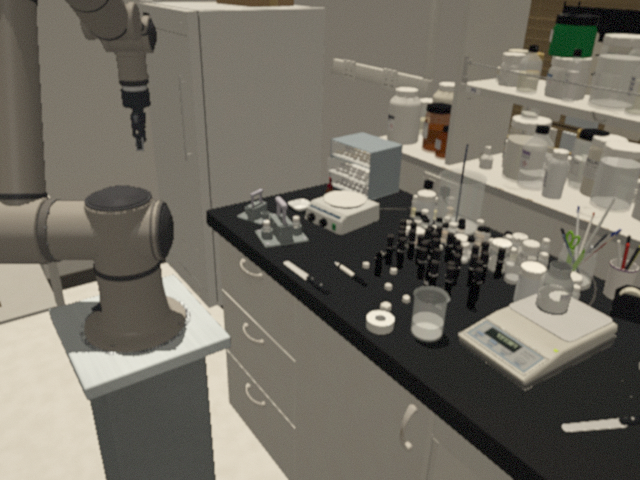

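View pics/top0.png

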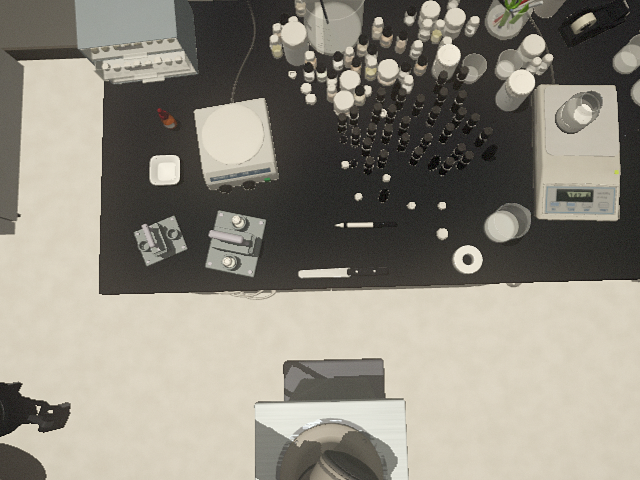

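```bash
python3 - <<'E'
import cv2,numpy as np
a=cv2.imread("pics/top0.png"); 
c=a[195:295,190:290]; cv2.imwrite("pics/c1.png",cv2.resize(c,None,fx=6,fy=6,interpolation=cv2.INTER_CUBIC))
a2=cv2.imread("pics/scene0.png"); c=a2[180:260,225:325]
cv2.imwrite("pics/c2.png",cv2.resize(c,None,fx=7,fy=7,interpolation=cv2.INTER_CUBIC))
c=a[200:290,290:410].astype(float)*2; c=np.clip(c,0,255).astype(np.uint8)
cv2.imwrite("pics/c3.png",cv2.resize(c,None,fx=6,fy=6,interpolation=cv2.INTER_CUBIC))
E
```

```text
(no output)
```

View pics/c1.png

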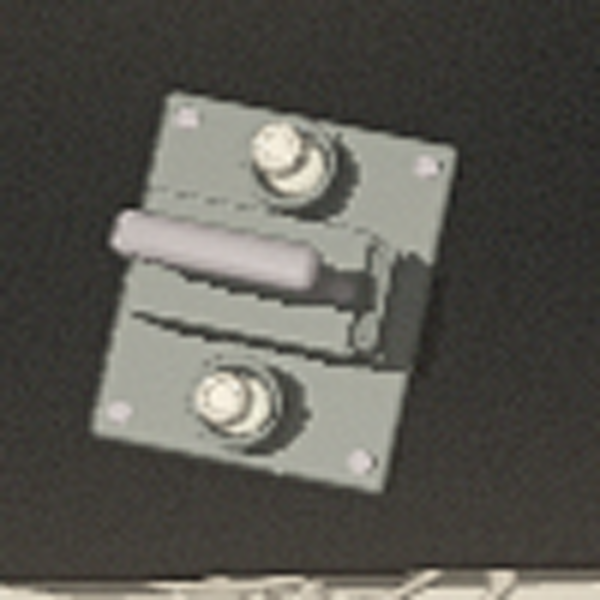

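View pics/c2.png

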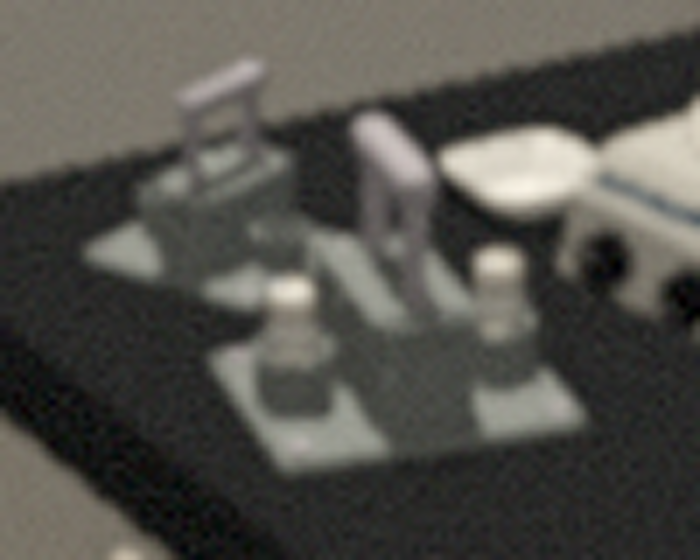

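View pics/c3.png

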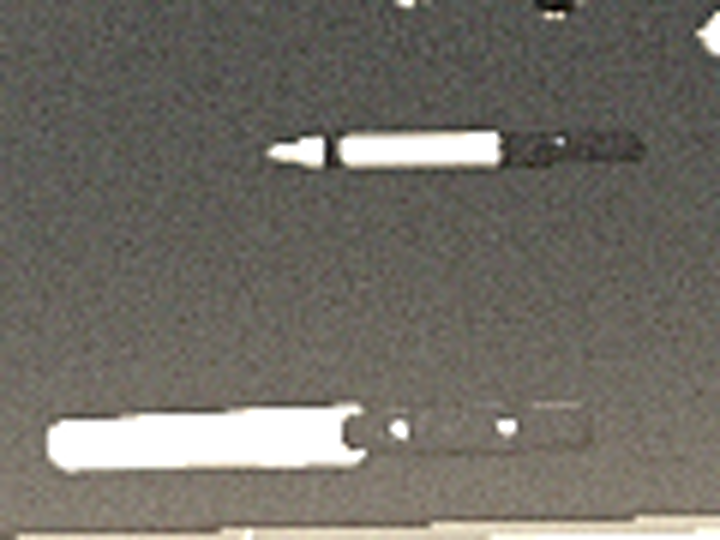

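```bash
cat > h.py <<'E'
from workcell import r, command_gripper, optics
import cv2,numpy as np
from scipy.spatial.transform import Rotation as Rot
def ray(n,uv,z):
    m=optics.camera_model(n);K,R,t=m["K"],m["R"],m["t"]
    uv=np.atleast_2d(uv).astype(float)
    d=(R.T@np.linalg.inv(K)@np.c_[uv,np.ones(len(uv))].T).T
    c=-R.T@t
    return c+d*((z-c[2])/d[:,2])[:,None]
def cloud(n,d):
    m=optics.camera_model(n);K,R,t=m["K"],m["R"],m["t"]
    v,u=np.mgrid[:480,:640]
    p=np.stack([(u-K[0,2])/K[0,0]*d,(v-K[1,2])/K[1,1]*d,d],-1)
    return (p-t)@R
def proj(n,X):
    m=optics.camera_model(n);q=(m["R"]@np.atleast_2d(X).T).T+m["t"];q=q@m["K"].T
    return q[:,:2]/q[:,2:]
E
python3 - <<'E'
from h import *
np.set_printoptions(precision=4,suppress=True)
a=cv2.imread("pics/top0.png");d=np.load("pics/top0.npy")
P=cloud("top",d)
g=cv2.cvtColor(a,cv2.COLOR_BGR2GRAY)
# table height check
for (u,v) in [(300,250),(280,240),(400,250),(220,245),(245,248),(228,237),(240,245),(330,272),(365,272),(345,225)]:
    print((u,v),P[v,u],g[v,u])
# spatula blade
m=np.zeros_like(g);m[262:284,292:352]=(g[262:284,292:352]>110)*255
c=max(cv2.findContours(m,0,2)[0],key=cv2.contourArea)
rect=cv2.minAreaRect(c);print(rect)
b=cv2.boxPoints(rect);print(ray("top",b,0.004))
x=c[:,0,0];print("tip",ray("top",[[x.min(),c[x.argmin(),0,1]]],.004))
pc=[[190+x/6.-.42,195+y/6.-.42] for x,y in [(170,92),(457,148),(382,492),(93,432)]]
q=ray("top",pc,.008);print("foot",q,q.mean(0));print(np.linalg.norm(q-np.roll(q,-1,0),axis=1))
v=ray("top",[[190+x/6.-.42,195+y/6.-.42] for x,y in[(277,143),(220,396)]],.060);print("vials",v,v.mean(0))
rb=ray("top",[[190+x/6.-.42,195+y/6.-.42] for x,y in[(112,230),(318,270)]],.112);print("bar",rb,rb.mean(0))
E
```

```text
(300, 250) [ 0.4749  0.0534 -0.0014] 50
(280, 240) [ 0.4982  0.0968 -0.0005] 49
(400, 250) [ 0.4679 -0.1647  0.0006] 45
(220, 245) [0.4836 0.2166 0.0583] 165
(245, 248) [0.4759 0.1646 0.0562] 167
(228, 237) [0.4913 0.188  0.1175] 198
(240, 245) [0.4824 0.1748 0.0572] 72
(330, 272) [ 0.4244 -0.011   0.0013] 217
(365, 272) [ 0.4213 -0.0862  0.0132] 62
(345, 225) [ 0.5249 -0.0467  0.0123] 26
((324.0, 272.5), (9.0, 52.0), 90.0)
[[ 0.435   0.0582  0.004 ]
 [ 0.4316 -0.0546  0.004 ]
 [ 0.4121 -0.0539  0.004 ]
 [ 0.4155  0.0587  0.004 ]]
tip [[0.4263 0.0584 0.004 ]]
foot [[0.5682 0.2317 0.008 ]
 [0.544  0.1264 0.008 ]
 [0.419  0.1553 0.008 ]
 [0.4439 0.2601 0.008 ]] [0.4938 0.1934 0.008 ]
[0.1081 0.1283 0.1077 0.1275]
vials [[0.5386 0.1829 0.06  ]
 [0.4503 0.2033 0.06  ]] [0.4944 0.1931 0.06  ]
bar [[0.5016 0.2287 0.112 ]
 [0.486  0.1599 0.112 ]] [0.4938 0.1943 0.112 ]
```

```bash
python3 - <<'E'
from h import *
np.set_printoptions(precision=4,suppress=True)
a=cv2.imread("pics/top0.png");d=np.load("pics/top0.npy")
g=cv2.cvtColor(a,cv2.COLOR_BGR2GRAY).astype(float)
# blade axis by column centroid
us=np.arange(303,344);cv=[]
for u in us:
    col=np.clip(g[262:284,u]-80,0,None);cv.append((col*np.arange(262,284)).sum()/col.sum())
k=np.polyfit(us,cv,1);print(k)
q=ray("top",[[us[0],np.polyval(k,us[0])],[us[-1],np.polyval(k,us[-1])]],.0025);dd=q[0]-q[1];print(q,"yaw spat(atan -dx/dy)",np.arctan2(-dd[0],dd[1]))
tip=ray("top",[[298.0,np.polyval(k,298)]],.001);print("tip",tip)
h=ray("top",[[388.3,269.8+0]],.010);print("handle end",h)
for pt in [(360,.013)]:pass
hr=ray("top",[[290+400/6-.4,200+430/6-.4],[290+507/6-.4,200+427/6-.4]],.013);print("rivets",hr)
C=np.array([.4938,.1935]);yw=-.226
s=4;im=cv2.resize(a[195:295,190:290],None,fx=8,fy=8,interpolation=cv2.INTER_CUBIC)
R=Rot.from_euler('z',yw).as_matrix()
for p in [(x,y,58) for x in(-22,22) for y in (-40,40)]+[(0,-50,45),(0,50,45)]:
    w=R@(np.array(p)/1000)+np.r_[C,0];u=(proj("top",w)[0]-[190,195]+.5)*8
    cv2.circle(im,tuple(int(t) for t in u),4,(0,0,255) if abs(p[1])==40 else (0,255,0),-1)
cv2.imwrite("pics/c4.png",im[:600])
P=cloud("top",d); P2=(P-np.r_[C,0])@R
b=P2[195:295,190:290].reshape(-1,3);m=(abs(b[:,0])<.012)&(abs(b[:,1])<.07)
for lo in range(-60,60,4):
    s=b[m&(b[:,1]>lo/1e3)&(b[:,1]<(lo+4)/1e3)]
    print(lo,np.round(np.percentile(s[:,2],[10,50,90]),3) if len(s) else None,len(s))
E
```

```text
[ -0.0339 283.6835]
[[ 0.423   0.0477  0.0025]
 [ 0.4234 -0.0391  0.0025]] yaw spat(atan -dx/dy) 0.0038338217890942863
tip [[0.4231 0.0587 0.001 ]]
handle end [[ 0.4247 -0.1366  0.01  ]]
rivets [[ 0.4234 -0.0676  0.013 ]
 [ 0.4234 -0.1058  0.013 ]]
-60 [-0.003 -0.     0.002] 19
-56 [-0.002  0.004  0.01 ] 28
-52 [0.007 0.01  0.058] 28
-48 [0.005 0.035 0.056] 54
-44 [0.051 0.054 0.056] 19
-40 [0.052 0.057 0.06 ] 31
-36 [0.057 0.06  0.115] 36
-32 [0.057 0.066 0.116] 43
-28 [0.057 0.107 0.117] 29
-24 [0.057 0.113 0.116] 25
-20 [0.057 0.113 0.116] 24
-16 [0.056 0.113 0.116] 22
-12 [0.057 0.114 0.118] 22
-8 [0.056 0.113 0.117] 24
-4 [0.057 0.114 0.117] 26
0 [0.057 0.114 0.117] 22
4 [0.056 0.112 0.116] 24
8 [0.057 0.112 0.116] 24
12 [0.057 0.114 0.117] 25
16 [0.056 0.114 0.117] 24
20 [0.057 0.11  0.116] 26
24 [0.058 0.114 0.116] 23
28 [0.057 0.113 0.115] 22
32 [0.056 0.06  0.112] 13
36 [0.054 0.057 0.059] 9
40 None 0
44 None 0
48 None 0
52 [0.006 0.008 0.011] 4
56 [-0.002  0.001  0.002] 11
```

View pics/c4.png

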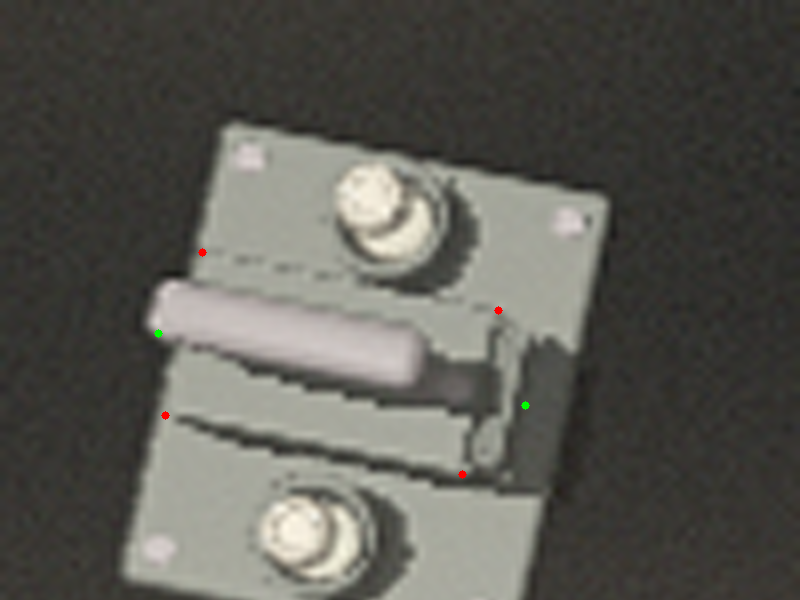

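```bash
cat >> h.py <<'E'
R0=np.array([[0,1,0],[1,0,0],[0,0,-1.]]).T
R0=np.column_stack([[0,1,0],[1,0,0],[0,0,-1.]])
def ori(yaw,pitch=0,flip=False):
    M=Rot.from_euler('z',yaw).as_matrix()@Rot.from_euler('x',pitch).as_matrix()@R0
    if flip: M=M@np.diag([-1,-1,1])
    return Rot.from_matrix(M).as_quat()
E
python3 - <<'E'
from h import *
np.set_printoptions(precision=3,suppress=True)
for f in(0,1):
  for p,y in [((.4234,-.095,.15),0),((.473,.105,.09),-.226),((.494,.1935,.114),-.226),((.494,.1935,.25),-.226)]:
    print(f,r.solve_ik(np.array(p),ori(y,0,f)))
E
```

```text
0 [-0.398  0.307  1.914 -0.     0.92  -0.398]
0 [ 0.06   0.479  1.845 -0.     0.817  0.286]
0 [ 0.229  0.509  1.696 -0.     0.937  0.455]
0 [ 0.229  0.357  1.519 -0.     1.265  0.455]
1 [-0.398  0.307  1.914 -0.     0.92   2.744]
1 [ 0.06   0.479  1.845 -0.     0.817 -2.855]
1 [ 0.229  0.509  1.696 -0.     0.937 -2.687]
1 [ 0.229  0.357  1.519 -0.     1.265 -2.687]
```

```bash
python3 - <<'E'
from h import *
np.set_printoptions(precision=4,suppress=True)
q=ori(0.002)
command_gripper(.045,40)
r.reach([.4234,-.0915,.12],q)
print(r.move_straight([.4234,-.0915,.0275],q,speed=.1,max_force=8), r.read_state()["eef_pos"])
command_gripper(0.0,50); s=r.read_state();print(s["grip_width"],s["contact_force"],s["eef_pos"])
r.move_straight([.4234,-.0915,.12],q,speed=.1)
s=r.read_state();print(s["grip_width"],s["contact_force"],s["eef_pos"],s["time_s"])
for n in("scene","top"):
    im,d=optics.get_image(n); cv2.imwrite(f"pics/{n}1.png",im[:,:,::-1]); np.save(f"pics/{n}1.npy",d)
E
python3 - <<'E'
import cv2
a=cv2.imread("pics/scene1.png")[200:320,220:380];b=cv2.imread("pics/top1.png")[190:290,200:420]
a=cv2.resize(a,(480,360),interpolation=2);b=cv2.resize(b,(792,360),interpolation=2)
cv2.imwrite("pics/a1.png",a);cv2.imwrite("pics/b1.png",b)
E
```

```text
False [ 0.4238 -0.0916  0.0279]
0.014853970775097463 [0.8456 1.0693 3.7966] [ 0.4237 -0.0916  0.0279]
0.014969146821371704 [ 0.3808 -0.4898 -0.4275] [ 0.423  -0.0914  0.1195] 5.3583
```

View pics/a1.png

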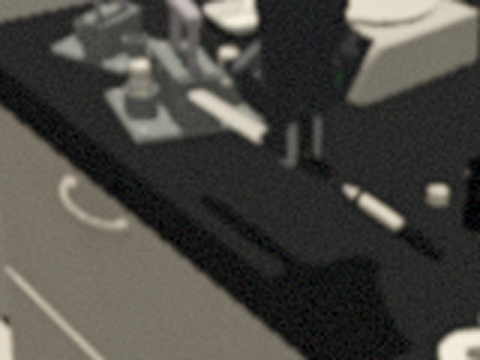

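View pics/b1.png

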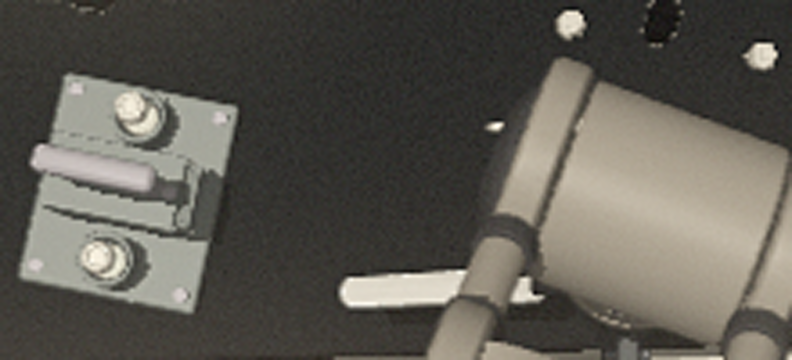

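```bash
cat >> h.py <<'E'
def blade(n,tag,zlo,zhi,box):
    a=cv2.imread(f"pics/{n}{tag}.png");d=np.load(f"pics/{n}{tag}.npy")
    P=cloud(n,d);g=cv2.cvtColor(a,cv2.COLOR_BGR2GRAY)
    u0,v0,u1,v1=box
    m=np.zeros_like(g,bool);m[v0:v1,u0:u1]=True
    m&=(g>130)&(P[...,2]>zlo)&(P[...,2]<zhi)
    return P[m],m
E
python3 - <<'E'
from h import *
np.set_printoptions(precision=4,suppress=True)
for n,box in(("top",(285,255,335,285)),("scene",(280,222,312,250))):
    p,m=blade(n,1,.06,.14,box); v,u=np.nonzero(m);print(n,len(p),u.min(),u.max(),v.min(),v.max(),p.min(0),p.max(0))
    A=np.c_[p[:,0]-.4234,p[:,1],np.ones(len(p))]
    k=np.linalg.lstsq(A,p[:,2],rcond=None)[0];res=p[:,2]-A@k;print("z=",k,"std",res.std())
    ax=np.polyfit(p[:,1],p[:,0],1);print("x vs y",ax, "at tip", np.polyval(ax,.0585))
# table bias top
d=np.load("pics/top1.npy");P=cloud("top",d);print("table z",np.median(P[240:255,290:320,2]))
d=np.load("pics/scene1.npy");P=cloud("scene",d);print("table z",np.median(P[268:276,300:310,2]))
E
```

```text
top 270 295 329 265 274 [ 0.4143 -0.0106  0.087 ] [0.4321 0.0584 0.0988]
z= [-0.0551 -0.038   0.0942] std 0.0020837358284153742
x vs y [-0.0515  0.4244] at tip 0.42137460317059106
scene 127 280 307 222 246 [ 0.4111 -0.055   0.0606] [0.4944 0.1621 0.1035]
z= [-0.3132 -0.0474  0.0945] std 0.0021130428825059653
x vs y [0.1705 0.4213] at tip 0.4312545568263842
table z -0.00025384512215240835
table z 0.0006463892940761933
```

```bash
cat >> h.py <<'E'
C=np.array([.4938,.1935]);YW=-.226
def cad(x,y,z):
    return Rot.from_euler('z',YW).as_matrix()@np.array([x,y,z])+np.r_[C,0]
def snap(tag):
    for n in("scene","top"):
        im,d=optics.get_image(n); cv2.imwrite(f"pics/{n}{tag}.png",im[:,:,::-1]); np.save(f"pics/{n}{tag}.npy",d)
    a=cv2.imread(f"pics/scene{tag}.png")[180:280,230:340];b=cv2.imread(f"pics/top{tag}.png")[190:290,200:340]
    cv2.imwrite(f"pics/v{tag}.png",np.vstack([cv2.resize(a,(550,0) if 0 else (330,300),interpolation=2),]) if 0 else np.hstack([cv2.resize(a,(396,360),interpolation=2),cv2.resize(b,(400,int(400/1.4)),interpolation=2).copy() if 0 else cv2.copyMakeBorder(cv2.resize(b,(400,286),interpolation=2),0,74,0,0,0)]))
E
python3 - <<'E'
from h import *
np.set_printoptions(precision=4,suppress=True)
q=ori(YW,.036)
p=cad(0,-.225,.0674); p1=p.copy();p1[2]=.12
r.move_straight(p1,q,speed=.1); r.move_straight(p,q,speed=.1)
r.hold(.3)
snap(2);s=r.read_state();print(p,s["eef_pos"],s["contact_force"],s["time_s"],Rot.from_quat(s["eef_rot"]).as_matrix())
E
```

```text
[ 0.4434 -0.0258  0.0674] [ 0.4435 -0.0258  0.0677] [-0.2065  0.3973 -0.664 ] 7.3667 [[ 0.2239  0.9746  0.0087]
 [ 0.9739 -0.2241  0.0349]
 [ 0.036   0.0007 -0.9994]]
```

View pics/v2.png

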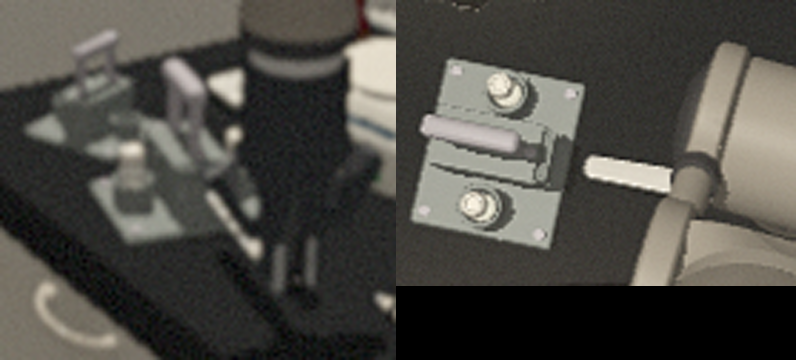

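```bash
cat > m.py <<'E'
from h import *
import sys
np.set_printoptions(precision=4,suppress=True)
tag=sys.argv[1]
a=cv2.imread(f"pics/top{tag}.png");d=np.load(f"pics/top{tag}.npy")
g=cv2.cvtColor(a,cv2.COLOR_BGR2GRAY).astype(float)
u0,u1,v0,v1=[int(x) for x in sys.argv[2:6]]
us=np.arange(u0,u1);c=[]
for u in us:
    w=np.clip(g[v0:v1,u]-110,0,None);c.append((w*np.arange(v0,v1)).sum()/w.sum())
k=np.polyfit(us,c,1)
X=ray("top",np.c_[us,np.polyval(k,us)],.045)
Rz=Rot.from_euler('z',YW).as_matrix();L=(X-np.r_[C,0])@Rz
print("caddy-frame axis pts",L[0],L[-1],"slope",(L[0,0]-L[-1,0])/(L[0,1]-L[-1,1]))
row=g[int(round(np.polyval(k,u0))),u0-12:u0+6];print(row)
P=((cloud("top",d)-np.r_[C,0])@Rz)[v0:v1,u0:u1].reshape(-1,3)
gm=g[v0:v1,u0:u1].ravel()>150
P=P[gm&(P[:,2]>.03)&(P[:,2]<.07)]
kk,res=np.linalg.lstsq(np.c_[P[:,0],P[:,1]+.07,np.ones(len(P))],P[:,2],rcond=None)[:2]
print("z plane (dx,dy,z@y=-.07)",kk,len(P))
E
python3 m.py 2 268 294 240 262
```

```text
caddy-frame axis pts [-0.0002 -0.0778  0.045 ] [ 0.0005 -0.1316  0.045 ] slope -0.013340964127060522
[ 82.  81.  84.  77.  59.  42.  43.  42.  46. 110. 202. 223. 219. 215.
 218. 218. 216. 214.]
z plane (dx,dy,z@y=-.07) [-0.0023  0.0017  0.0455] 209
```

```bash
python3 - <<'E'
from h import *
np.set_printoptions(precision=4,suppress=True)
q=ori(YW,.036)
for y in (-.185,-.14,-.115,-.094):
    st=r.move_straight(cad(0,y,.0672),q,speed=.05,max_force=6)
    s=r.read_state();print(y,st,s["eef_pos"],(s["contact_force"]),s["time_s"])
    if st:break
snap(3)
E
```

```text
-0.185 False [0.4523 0.0131 0.0672] [ 0.3854  0.38   -0.8999] 8.3167
-0.14 False [0.4624 0.0569 0.0672] [ 0.241  -0.3351 -0.6776] 9.3667
-0.115 False [0.4679 0.0816 0.0671] [ 0.2802  0.2849 -0.3202] 10.0167
-0.094 False [0.4727 0.1021 0.0671] [0.2701 0.0456 0.5785] 10.5833
```

View pics/v3.png

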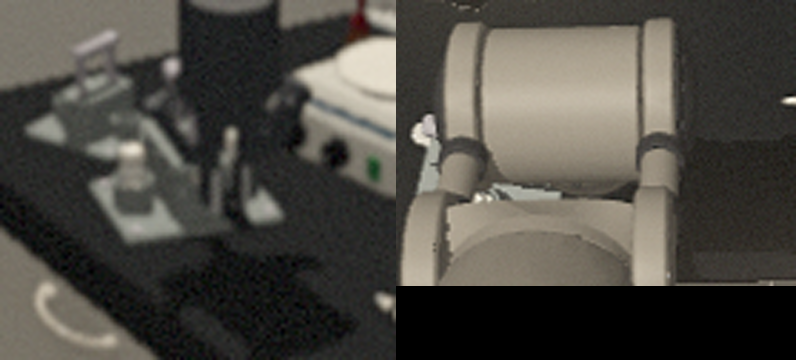

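```bash
python3 - <<'E'
from h import *
np.set_printoptions(precision=4,suppress=True)
q=ori(YW,.036)
command_gripper(.05); r.hold(.4)
s=r.read_state();print(s["grip_width"],s["contact_force"])
p=cad(0,-.094,.16); r.move_straight(p,q,speed=.1)
p=cad(0,-.25,.25); r.move_straight(p,ori(YW),speed=.25)
snap(4);print(r.read_state()["time_s"])
a=cv2.imread("pics/top4.png")[195:295,190:290];cv2.imwrite("pics/c5.png",cv2.resize(a,(600,600),interpolation=2))
E
```

```text
0.049882202526195844 [ 0.1355  0.5728 -0.3122]
13.5583
```

View pics/v4.png

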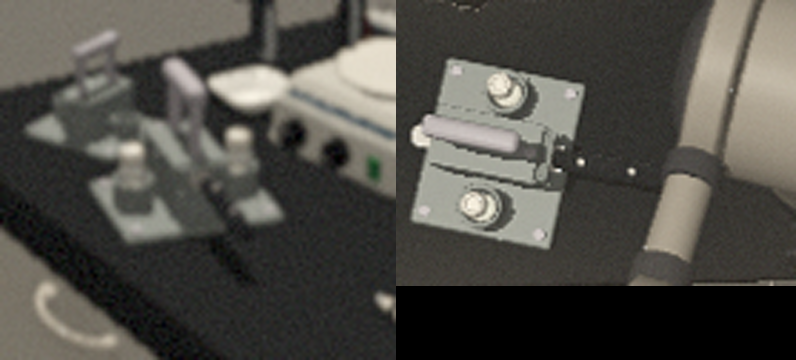

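View pics/c5.png

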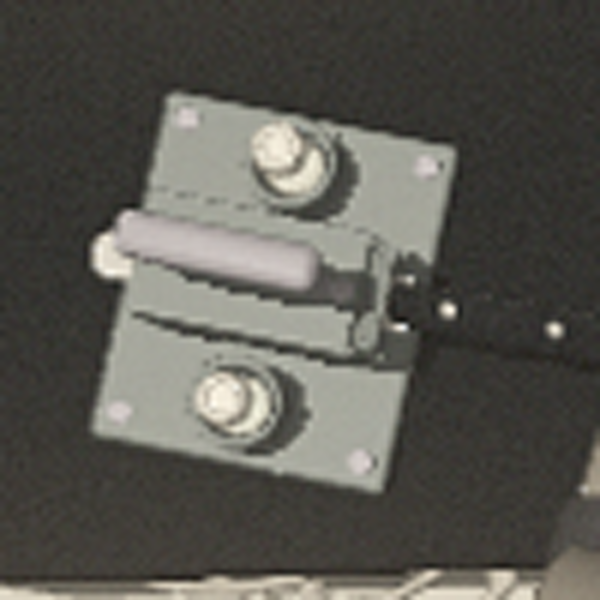

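```bash
python3 - <<'E'
from h import *
Rz=Rot.from_euler('z',YW).as_matrix()
f=lambda x,y,z:(ray("top",[[190+x/6-.42,195+y/6-.42]],z)[0]-np.r_[C,0])@Rz
print("tip",f(90,250,.045),"rivets",f(448,310,.054),f(555,330,.054))
E
```

```text
tip [-0.00217962  0.05980822  0.045     ] rivets [ 0.00065618 -0.07069336  0.054     ] [ 0.00102991 -0.10887771  0.054     ]
```

```bash
python3 - <<'E'
from h import *
np.set_printoptions(precision=4,suppress=True)
q=ori(YW)
r.move_straight(cad(0,0,.22),q,speed=.15)
print(r.move_straight(cad(0,0,.114),q,speed=.08,max_force=8))
command_gripper(0.0,110); s=r.read_state();print(s["grip_width"],s["contact_force"],s["eef_pos"])
r.move_straight(cad(0,0,.124),q,speed=.02)
s=r.read_state();print(s["grip_width"],s["contact_force"],s["torque"])
r.move_straight(cad(0,0,.247),q,speed=.06)
r.hold(.7)
s=r.read_state();print(s["grip_width"],s["contact_force"],s["torque"],s["eef_pos"],s["time_s"])
snap(5)
a=cv2.imread("pics/top5.png")[150:300,150:350];cv2.imwrite("pics/c6.png",cv2.resize(a,(800,600),interpolation=2))
a=cv2.imread("pics/scene5.png")[140:260,225:385];cv2.imwrite("pics/c7.png",cv2.resize(a,(800,600),interpolation=2))
E
```

```text
False
0.01368804578975227 [-2.368   0.1394  2.2119] [0.4935 0.1935 0.1141]
0.013817476229606626 [-0.5851 -0.2053 -6.954 ] [-0.0108  0.0719 -0.0396]
0.01403319236149301 [ 0.4462 -1.0641 -6.1828] [ 0.0355 -0.0063 -0.0516] [0.4938 0.1935 0.247 ] 20.8167
```

View pics/c6.png

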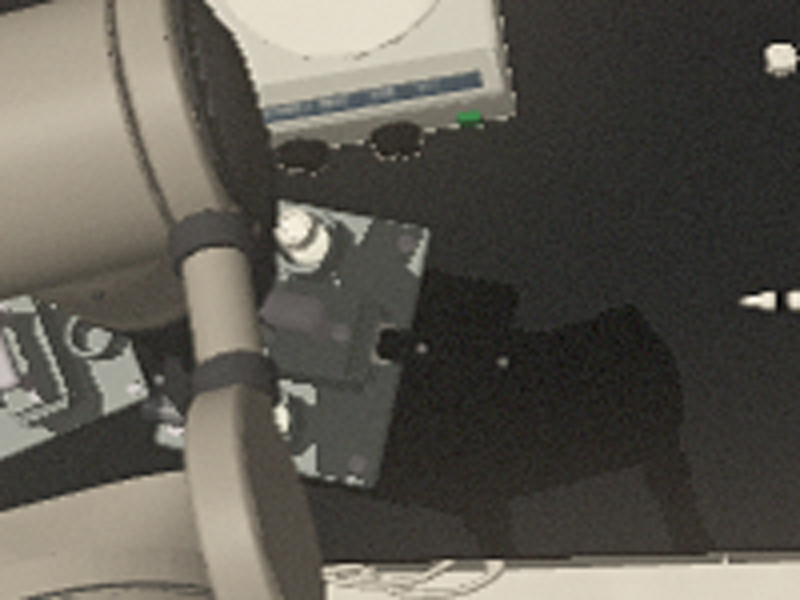

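View pics/c7.png

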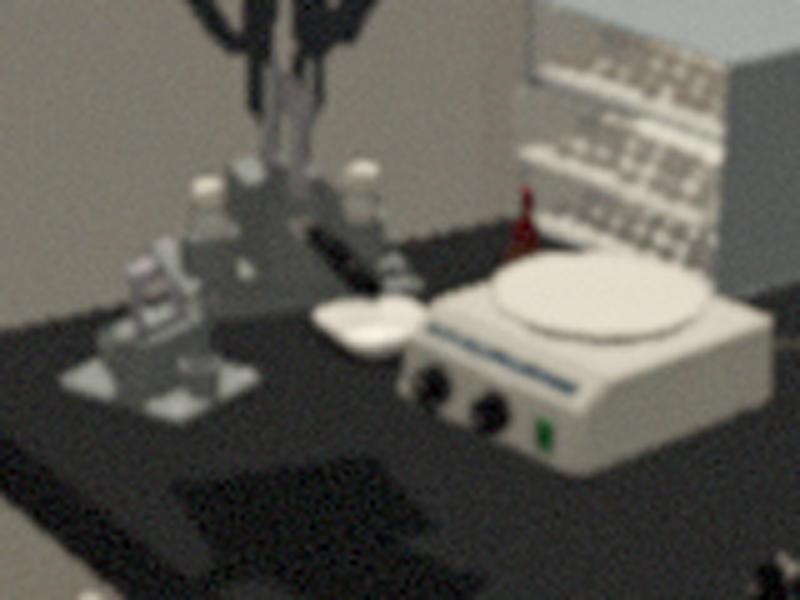

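```bash
python3 - <<'E'
from h import *
np.set_printoptions(precision=4,suppress=True)
d=np.load("pics/top5.npy");Rz=Rot.from_euler('z',YW).as_matrix()
P=((cloud("top",d)-np.r_[C,0])@Rz)
Q=P[195:275,210:260].reshape(-1,3)
Q=Q[(Q[:,2]>.12)&(Q[:,2]<.155)&(abs(Q[:,1])<.055)&(abs(Q[:,0])<.066)]
k=np.linalg.lstsq(np.c_[Q[:,:2],np.ones(len(Q))],Q[:,2],rcond=None)[0];print(k,len(Q),Q.min(0),Q.max(0))
f=lambda x,y,z:(ray("top",[[150+x/4-.4,150+y/4-.4]],z)[0]-np.r_[C,0])@Rz
print("rivets",f(422,348,.187),f(503,362,.187))
print("foot corners",f(428,230,.141),f(375,486,.141))
H=P[230:245,252:280].reshape(-1,3);H=H[(H[:,2]>.15)&(H[:,2]<.22)];print("handle z vs y",np.polyfit(H[:,1],H[:,2],1),len(H))
s=r.read_state();print(s["eef_pos"],s["dq"],s["grip_width"],s["time_s"])
E
```

```text
[-0.0011  0.0614  0.1428] 1106 [-0.0633 -0.055   0.1316] [0.0658 0.0201 0.155 ]
rivets [ 0.0026 -0.0711  0.187 ] [ 0.0034 -0.1094  0.187 ]
foot corners [ 0.065  -0.0534  0.141 ] [-0.0625 -0.0549  0.141 ]
handle z vs y [0.0574 0.1835] 253
[0.4938 0.1935 0.247 ] [-0.0014 -0.0015 -0.0002  0.0006 -0.0005  0.0228] 0.01380512762852076 20.9167
```

```bash
python3 - <<'E'
from h import *
np.set_printoptions(precision=4,suppress=True)
Rz=Rot.from_euler('z',YW).as_matrix()
def meas(tag):
    snap(tag);d=np.load(f"pics/top{tag}.npy")
    P=((cloud("top",d)-np.r_[C,0])@Rz)
    for (a,b) in((.03,.066),(-.066,-.03)):
        Q=P[195:275,205:260].reshape(-1,3)
        Q=Q[(Q[:,2]>.125)&(Q[:,2]<.152)&(abs(Q[:,1])<.055)&(Q[:,0]>a)&(Q[:,0]<b)]
        print(tag,np.polyfit(Q[:,1],Q[:,2],1),len(Q))
    H=P[230:245,252:280].reshape(-1,3);H=H[(H[:,2]>.15)&(H[:,2]<.22)];print("handle",np.polyfit(H[:,1],H[:,2],1))
meas(6)
r.move_straight(cad(0,0,.247),ori(YW,-.05),speed=.02)
r.hold(.7);meas(7)
r.hold(1.5);meas(8)
s=r.read_state();print(s["eef_pos"],s["eef_rot"],s["contact_force"],s["torque"],s["grip_width"],s["time_s"])
b=cv2.imread("pics/top8.png")[150:300,150:350];cv2.imwrite("pics/c8.png",cv2.resize(b,(800,600),interpolation=2))
E
```

```text
6 [0.0186 0.1409] 431
6 [0.0266 0.1413] 376
handle [0.0427 0.1824]
7 [-0.0434  0.1405] 424
7 [-0.0373  0.141 ] 380
handle [-0.0002  0.1828]
8 [-0.0386  0.1409] 429
8 [-0.0176  0.1415] 379
handle [-0.0038  0.1826]
[0.4938 0.1935 0.247 ] [ 0.7821  0.6227 -0.0196  0.0156] [-0.1398 -0.0445 -5.9087] [ 0.1604 -0.0299 -0.0083] 0.01388170140713702 23.6667
```

View pics/c8.png

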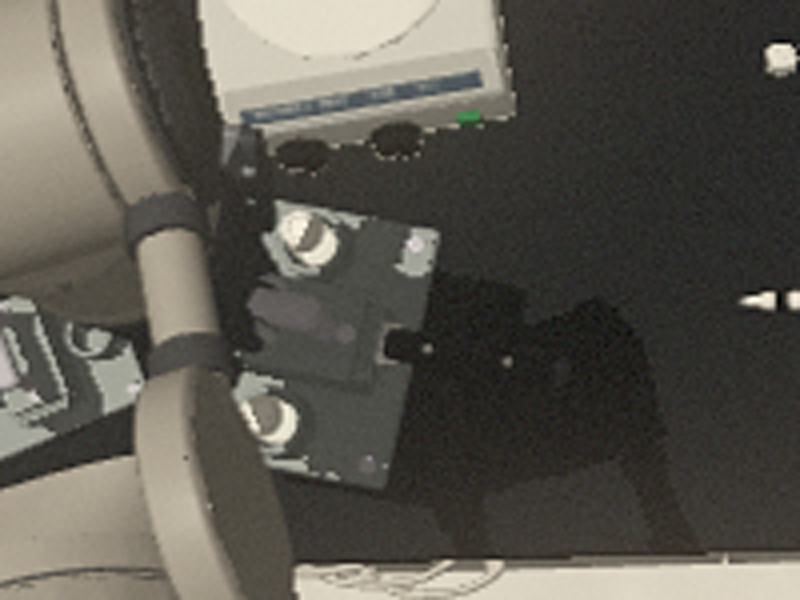

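```bash
python3 - <<'E'
from h import *
np.set_printoptions(precision=4,suppress=True)
Rz=Rot.from_euler('z',YW).as_matrix()
r.move_straight(cad(0,0,.247),ori(YW,-.02),speed=.02)
r.hold(1.0);snap(9);d=np.load("pics/top9.npy")
P=((cloud("top",d)-np.r_[C,0])@Rz)
for (a,b) in((.03,.066),(-.066,-.03)):
        Q=P[195:275,205:260].reshape(-1,3)
        Q=Q[(Q[:,2]>.125)&(Q[:,2]<.152)&(abs(Q[:,1])<.055)&(Q[:,0]>a)&(Q[:,0]<b)]
        print(np.polyfit(Q[:,1],Q[:,2],1),len(Q))
g=cv2.cvtColor(cv2.imread("pics/top9.png"),6)[232:246,250:285]
_,l,st,ce=cv2.connectedComponentsWithStats((g>75).astype(np.uint8))
for c,s_ in zip(ce[1:],st[1:]): print(c,s_[4],(ray("top",[c+[250,232]],.188)[0]-np.r_[C,0])@Rz)
s=r.read_state();print(s["contact_force"],s["grip_width"],s["dq"],s["time_s"])
E
python3 -c "
import cv2
b=cv2.imread('pics/top9.png');cv2.imwrite('pics/t9.png',b)"
```

```text
[-0.0084  0.1407] 422
[0.0121 0.1415] 376
[5.5 4.5] 4 [ 0.0028 -0.0719  0.188 ]
[25.75  8.  ] 4 [ 0.0037 -0.1102  0.188 ]
[-0.2155 -0.4493 -6.7695] 0.0140422092955282 [-0.0001  0.0008  0.0005  0.0009  0.0002 -0.023 ] 25.0167
```

View pics/t9.png

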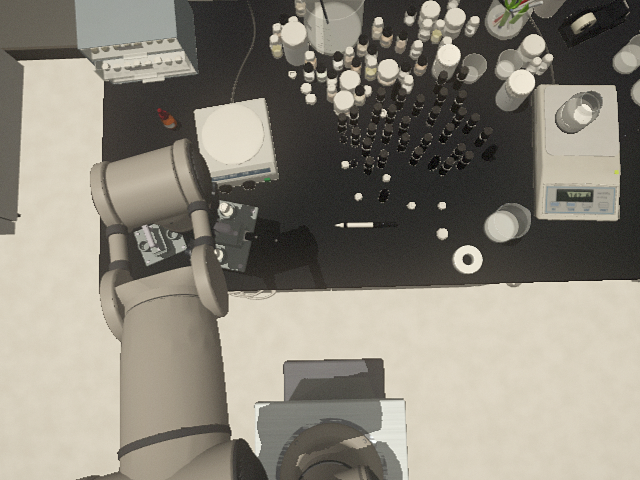

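Level now, spatula unmoved (front rivet at caddy y about -71 mm, so the tip is at about +55 mm). Both vials are seated, and the marker, roll and beaker look unmoved. Handing in.

```bash
python3 -c "
from h import *
r.finish_job(); print(r.read_state()['time_s'])"
```

```text
the job is handed in; nothing more can be done
the job is handed in; nothing more can be done
```

The job is done and handed in at about 25 s. The arm is holding the caddy by its bar, with the spatula in the slot. No verdict was reported.

**Insertion:** I gripped the spatula by its black handle and corrected its 2° droop. The blade went through the flared mouth with almost no contact force, and then I let go.

**Lift:** I took the caddy by its bar with a 110 N grip and raised it about 13 cm.

**Last checks:**
- **Height and tilt:** the caddy's underside is about 133 mm above the worktop, with tilt about 0.01 rad.
- **Spatula:** it has not shifted since I let go. The tip is about 55 mm along caddy y by the handle rivets; a direct look at the tip just after release gave 60 mm. Both are inside the 40–75 mm range.
- **Vials:** both are visible in their sockets. I judged this from the image and did not measure it.
- **Marker, label roll and beaker:** they look unmoved, also by eye.

**One disagreement:** my first tilt reading in the air (0.06 rad) was too high because nearby points were mixed in. Correcting for it over-tilted the caddy to about 0.03–0.04 rad, so I set it back to level. It stayed well under the 0.14 rad limit throughout.

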